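# Lay the round patterns in their moulding flasks

## Robot

A 6-joint arm with a two-finger parallel gripper is mounted at the origin on the work surface. World frame = base frame: x ahead of the robot, y to its left, z up, the work surface at z = 0. Lengths are in m, angles in rad, forces in N, time in s.
With the tool pointing down it reaches from about 0.425 to 0.95 m from the base axis. Payload 3.5 kg.
Tool frame: the origin (TCP) lies midway between the tips of the shut fingers; the grasp point (between the pads) lies 19 mm behind it (arm.hold_point_z is the distance from the TCP to the grasp point, in m); z points along the fingers, y is the line along which they close (so a half turn about z gives the same grasp; the last joint's range is limited). The gripper opens to 85 mm and grips with 20 to 120 N. Pads are 22 mm wide; open, the fingers measure 114 mm over their backs; the gripper's body (76 mm by 85 mm) begins 54 mm behind the grasp point. The pads swing forward as they close: fully open they stand 13 mm farther back than shut.
Start: joints at [1.079, 0.286, 1.577, -0, 1.279, -0.15], TCP at [0.226, 0.636, 0.231] pointing down, gripper open.
Joint ranges: [-2.77, 2.77], [-0.9, 2.22], [0.21, 2.48], [-1.53, 4.67], [0.24, 2.81], [-2.84, 2.84]. Speed limits (rad/s): [2.79, 2.79, 3.14, 3.14, 3.14, 3.14].

## Interface

Orientations are given as a 3x3 rotation matrix whose columns are the frame's x, y, z axes.
In Python, from cell import state, imaging, arm gives the robot as it stands. The module is installed in compiled form; this text tells all that it offers.
- The arm moves only by the tool drive_tool, never from a script. Its argument "commands" is a list of rows, each an object of numbers: "tx", "ty", "tz": the shift along the world's x, y, z in cm; "roll": the turn about the world's z in rad. A call has exactly 5 rows; each row shifts and turns the commanded pose from where the row before left it; what a row does not reach is not made up. A row lasts 1/8 s, in which the tool goes at most 62.5 mm and 10.7 degrees, less where a joint would pass 70% of its speed; a pose out of reach is approached as far as the arm can. A call with a gripper value outside its range is refused whole. "hand" is the opening, from 0 (shut) to 1 (fully open), set as the call begins (left out, the last holds). The fingers move at their own pace and stop on an object; the grip force is fixed at half the most. Time passes only in rows, so rows that do not move let the fingers close, or fill a call up. It gives the time, the measured TCP pose, the force, the opening and the grip force at its end, in the units of the state.
- state(): the state, without advancing time (a new reading comes with each control period).
- imaging.snapshot(name): name is "scene" or "top" or "wrist"; returns a dict with "img" (400x640x3 uint8, red, green, blue), "camera_matrix" (3x3 intrinsics, pixels), "world_from_camera" (4x4, takes a point from camera to world coordinates). Camera axes: x right, y up, looking along -z (the intrinsics and any distortion apply to the point x, -y, -z); pixel columns grow to the right and rows downward; lengths in m; the calibration is good to about 2 mm. A picture is of the moment at which its call begins. There is no depth.
- arm.hand_in(): hands the job in; it is judged then, once.
The state is a dict: "t": time; "qpos": joint angles; "dq": joint speeds; "joint_torque": joint torques, N m; "tool_pos": TCP position; "tool_rot": TCP orientation; "force": force on the tool from outside, world axes, zero at the start; "moment": the same for the moment, N m; "grip_width": opening from 0.0 (shut) to 1.0 (fully open); "finger_force": force on a finger pad.
Only numpy, scipy, OpenCV 4.12 (cv2) and the standard library are available. Lean on these libraries where they do the work, as an engineer would, in place of code of your own. Each camera call takes 0.05 s, during which the arm holds its last target. There are 200 camera calls.

## Task

Get the flasks ready for ramming with sand: pick out the four round wooden patterns and set each one upright, stem up, in the middle of the floor of the flask of its own size, smallest pattern in the smallest flask and so on up to the largest. Put them down rather than drop them; leave the flasks standing where they are and leave the square and the oblong pattern alone.

Things in the scene. Friction and masses are not known exactly. Their poses are not given: they have to be found in the camera images.
- round_small: the smallest of four round foundry patterns: a brown wooden disc 36 mm across and 16 mm thick with an upright round draw-stem of 20 mm diameter in its middle, 70 mm tall over all (stem from 16 to 70 mm); loose, under 100 g. Origin: centre of the underside; z up along the stem. To be grasped by the stem.
- round_medium: the second smallest of four round foundry patterns: a brown wooden disc 48 mm across and 16 mm thick with an upright round draw-stem of 20 mm diameter in its middle, 70 mm tall over all (stem from 16 to 70 mm); loose, under 100 g. Origin: centre of the underside; z up along the stem. To be grasped by the stem.
- round_large: the second largest of four round foundry patterns: a brown wooden disc 60 mm across and 16 mm thick with an upright round draw-stem of 20 mm diameter in its middle, 70 mm tall over all (stem from 16 to 70 mm); loose, under 100 g. Origin: centre of the underside; z up along the stem. To be grasped by the stem.
- round_largest: the largest of four round foundry patterns: a brown wooden disc 72 mm across and 16 mm thick with an upright round draw-stem of 20 mm diameter in its middle, 70 mm tall over all (stem from 16 to 70 mm); loose, under 100 g. Origin: centre of the underside; z up along the stem. To be grasped by the stem.
- flask_small: the smallest of four square open-topped moulding flasks of light wood: 82 x 82 mm outside, 66 x 66 mm inside, 34 mm tall, walls and floor board 8 mm thick; loose, about half a kilo, it takes the 36 mm pattern. Origin: centre of the underside, so the floor inside is 8 mm above it; x and y run along the walls, z up.
- flask_medium: the second smallest of four square open-topped moulding flasks of light wood: 94 x 94 mm outside, 78 x 78 mm inside, 34 mm tall, walls and floor board 8 mm thick; loose, about half a kilo, it takes the 48 mm pattern. Origin: centre of the underside, so the floor inside is 8 mm above it; x and y run along the walls, z up.
- flask_large: the second largest of four square open-topped moulding flasks of light wood: 106 x 106 mm outside, 90 x 90 mm inside, 34 mm tall, walls and floor board 8 mm thick; loose, about half a kilo, it takes the 60 mm pattern. Origin: centre of the underside, so the floor inside is 8 mm above it; x and y run along the walls, z up.
- flask_largest: the largest of four square open-topped moulding flasks of light wood: 118 x 118 mm outside, 102 x 102 mm inside, 34 mm tall, walls and floor board 8 mm thick; loose, about half a kilo, it takes the 72 mm pattern. Origin: centre of the underside, so the floor inside is 8 mm above it; x and y run along the walls, z up.
- square_pattern: a pattern that is not round: square brown wooden plate 56 x 56 mm, 16 mm thick, with the same 20 mm stem, 70 mm tall over all; loose; stays where it is. Origin: centre of the underside, z up. All ten things stand mixed in one tray whose steel floor is 3 mm above the work surface (rim 22 mm high), centres at least 130 mm apart.
- oblong_pattern: a pattern that is not round: oblong brown wooden plate 76 mm (its x) by 30 mm, 16 mm thick, with the same 20 mm stem, 70 mm tall over all; loose; stays where it is. Origin: centre of the underside, z up.
Not all that is in view belongs to the job. What is shaped like the round_medium but blue or turquoise is not meant.

How it is judged:
At the end, for the whole second after the job is handed in: each round pattern stands flat on the floor board of the flask of its size (within 3 mm of height, 0.1 rad of upright), its axis within 12 mm of the flask's centre, at rest and released; no flask has moved more than 30 mm; the square and oblong patterns have moved less than 20 mm and stand upright (horizontal distance between round_small and flask_small below 0.012 m and z of round_small in the frame of flask_small between 0.005 and 0.011 m and angle between each of round_small, flask_small, round_medium, flask_medium, round_large, flask_large, round_largest, flask_largest, square_pattern, oblong_pattern's own z axis and vertical below 0.1 rad and linear speed of each of round_small, round_medium, round_large, round_largest below 0.02 m/s and contact force between each of round_small, round_medium, round_large, round_largest and the fingers below 0.05 N and distance of each of flask_small, flask_medium, flask_large, flask_largest from where it was at the start of the episode below 0.03 m and horizontal distance between round_medium and flask_medium below 0.012 m and z of round_medium in the frame of flask_medium between 0.005 and 0.011 m and horizontal distance between round_large and flask_large below 0.012 m and z of round_large in the frame of flask_large between 0.005 and 0.011 m and horizontal distance between round_largest and flask_largest below 0.012 m and z of round_largest in the frame of flask_largest between 0.005 and 0.011 m and distance of each of square_pattern, oblong_pattern from where it was at the start of the episode below 0.02 m); the robot touches nothing.
It fails at once if the square pattern is moved (20 mm) or tipped (distance of square_pattern from where it was at the start of the episode above 0.02 m or angle between square_pattern's own z axis and vertical above 0.3 rad).
It fails at once if the oblong pattern is moved (20 mm) or tipped (distance of oblong_pattern from where it was at the start of the episode above 0.02 m or angle between oblong_pattern's own z axis and vertical above 0.3 rad).
It fails at once if a flask is shifted by more than 30 mm or tipped (distance of any of flask_small, flask_medium, flask_large, flask_largest from where it was at the start of the episode above 0.03 m or angle between any of flask_small, flask_medium, flask_large, flask_largest's own z axis and vertical above 0.3 rad).
It fails at once if a round pattern is dropped from more than about 30 mm (free of the fingers and faster than 0.8 m/s) ((linear speed of round_small above 0.8 m/s and contact force between round_small and the fingers below 0.05 N) or (linear speed of round_medium above 0.8 m/s and contact force between round_medium and the fingers below 0.05 N) or (linear speed of round_large above 0.8 m/s and contact force between round_large and the fingers below 0.05 N) or (linear speed of round_largest above 0.8 m/s and contact force between round_largest and the fingers below 0.05 N)).
It also fails if it takes over 96 s, if anything falls off the work surface, if the arm or the gripper's body presses on something with over 40 N, if the wrist force passes 120 N, or if a joint passes its speed limit or range.

## Working session

There is one attempt and no reset: what is moved stays moved. The work goes in short steps, Python scripts to look and compute and a tool call to move; the robot and the scene stay as the last step left them, time stands still between calls to the robot, and variables do not carry over. Pictures are saved under pics/ and viewed, at most 14 in all, crops included, and the job is handed in when it is done.

Besides the shell and the picture viewer there is one more tool, called after "Request:" as a command line: name --argument value ..., lists and objects as JSON in quotes. drive_tool: Moves the arm, as the interface text tells. Its arguments: {"type":"object","properties":{"commands":{"type":"array"},"hand":{"type":"number"}},"required":["commands"]}

```bash
mkdir -p pics
cat > h.py <<'E'
import numpy as np, cv2
from cell import state, imaging, arm
def snap(n,save=None):
    d=imaging.snapshot(n)
    if save: cv2.imwrite('pics/'+save,d['img'][:,:,::-1])
    return d
def px2w(d,u,v,z):
    K=np.array(d['camera_matrix']);T=np.array(d['world_from_camera'])
    r=np.linalg.inv(K)@[u,v,1.]; r=T[:3,:3]@[r[0],-r[1],-r[2]]; o=T[:3,3]
    return o+r*(z-o[2])/r[2]
def w2px(d,p):
    K=np.array(d['camera_matrix']);T=np.array(d['world_from_camera'])
    c=T[:3,:3].T@(np.array(p)-T[:3,3]); q=K@[c[0],-c[1],-c[2]]
    return q[:2]/q[2]
E
python3 - <<'E'
from h import *
for n in ['top','scene']:
    d=snap(n,n+'0.png'); print(n,np.round(d['camera_matrix'],1).tolist(),np.round(d['world_from_camera'],3).tolist(),[k for k in d])
s=state();print(s['t'],np.round(s['tool_rot'],3).tolist(),s['tool_pos'])
E
```

```text
top [[396.1, 0.0, 321.1], [0.0, 396.1, 206.5], [0.0, 0.0, 1.0]] [[0.022, 0.989, -0.146, 0.469], [-1.0, 0.02, -0.016, 0.0], [-0.013, 0.146, 0.989, 0.87], [0.0, 0.0, 0.0, 1.0]] ['img', 'camera_matrix', 'world_from_camera']
scene [[411.2, 0.0, 316.0], [0.0, 411.2, 205.1], [0.0, 0.0, 1.0]] [[-0.175, -0.699, 0.693, 1.216], [0.984, -0.11, 0.138, 0.11], [-0.02, 0.707, 0.707, 0.656], [0.0, 0.0, 0.0, 1.0]] ['img', 'camera_matrix', 'world_from_camera']
0.1 [[-0.942, 0.335, -0.001], [0.335, 0.942, -0.002], [0.0, -0.002, -1.0]] [0.2259432  0.63542788 0.23004487]
```

View pics/top0.png

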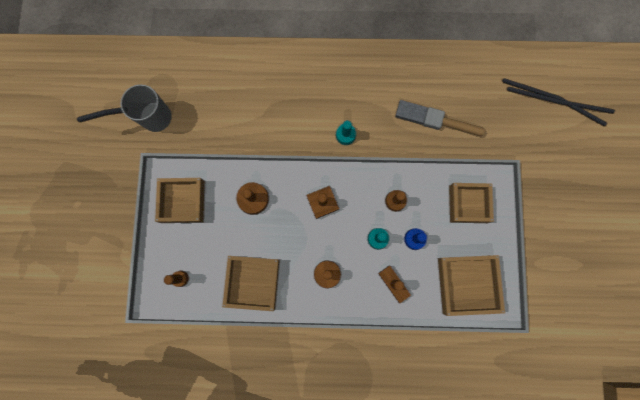

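View pics/scene0.png

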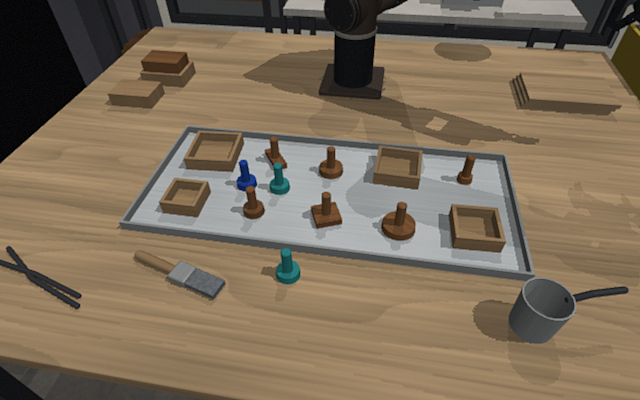

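The top picture shows these candidates:
- **Round brown patterns:** largest about (253,198), large (328,274), medium (396,200), small (177,279).
- **Other brown patterns:** square (322,202) and oblong (395,285), to be left alone.
- **Decoys:** teal (378,238), blue (415,238), and a teal one outside the tray (346,133).
- **Flasks:** (180,200), (251,283), (472,203), (471,285).

Next I fit silhouettes of the known shapes to get positions and sizes.

```bash
cat > fit.py <<'E'
from h import *
from scipy.optimize import minimize
def hull(d,P):
    q=np.array([w2px(d,p) for p in P]); return cv2.convexHull((q*16).round().astype(np.int32))
def sil(d,kind,x,y,s,yaw=0):
    m=np.zeros((1600,2560),np.uint8)
    a=np.linspace(0,2*np.pi,40,endpoint=False)
    if kind=='r':
        parts=[[(s/2,3,19)],[(.010,19,73)]]
        for r,z0,z1 in [(s/2,.003,.019),(.010,.019,.073)]:
            cv2.fillConvexPoly(m,hull(d,[(x+r*np.cos(t),y+r*np.sin(t),z) for t in a for z in(z0,z1)])//4,1)
    else:
        c,n=np.cos(yaw),np.sin(yaw);h=s/2
        cv2.fillConvexPoly(m,hull(d,[(x+c*i-n*j,y+n*i+c*j,z) for i in(-h,h) for j in(-h,h) for z in(.003,.037)])//4,1)
    return m
def mask(d):
    h=cv2.cvtColor(d['img'],cv2.COLOR_RGB2HSV)
    return ((h[...,1]>75)&(h[...,0]<25)).astype(np.uint8)
def fit(d,kind,u,v,s0,win=45):
    mk=mask(d); w=np.zeros_like(mk); w[v-win:v+win,u-win:u+win]=1
    n,l,st,_=cv2.connectedComponentsWithStats(mk*w)
    lab=l[v-6:v+7,u-6:u+7]; b=np.bincount(lab[lab>0]).argmax(); cm=(l==b).astype(np.uint8)
    cs,_=cv2.findContours(cm,cv2.RETR_EXTERNAL,cv2.CHAIN_APPROX_NONE); cv2.drawContours(cm,cs,-1,1,-1)
    M=cv2.resize(cm*255,(2560,1600),interpolation=cv2.INTER_LINEAR)>127
    p=px2w(d,u,v,.02)[:2]
    def f(q):
        m=sil(d,kind,p[0]+q[0]*.01,p[1]+q[1]*.01,s0+q[2]*.01,q[3]*.1 if kind=='f' else 0)>0
        return 1-(m&M).sum()/(m|M).sum()
    best=min((minimize(f,[0,0,0,k],method='Nelder-Mead',options=dict(initial_simplex=np.array([[0,0,0,k],[1,0,0,k],[0,1,0,k],[0,0,.8,k],[0.2,.2,0,k+1.]]),maxiter=150)) for k in ([-.7,.7] if kind=='f' else [0])),key=lambda r:r.fun)
    q=best.x
    return p[0]+q[0]*.01,p[1]+q[1]*.01,s0+q[2]*.01,q[3]*.1,1-best.fun
E
python3 - <<'E'
from fit import *
t=snap('top'); s=snap('scene')
L=[('r','largest',253,198,398,223),('r','large',328,274,331,168),('r','medium',396,200,254,209),('r','small',177,279,466,177),
('f','A',180,200,477,230),('f','B',251,283,399,168),('f','C',472,203,186,198),('f','D',471,285,215,153)]
for k,n,u,v,us,vs in L:
    for nm,d,a,b in(('top',t,u,v),('scene',s,us,vs)):
        print(n,nm,np.round(fit(d,k,a,b,.055 if k=='r' else .1),4))
cv2.imwrite('pics/crop1.png',cv2.resize(t['img'][150:330,125:530,::-1],None,fx=1.95,fy=1.95,interpolation=cv2.INTER_CUBIC))
E
```

```text
largest top [0.6107 0.1657 0.0674 0.0385 0.9723]
largest scene [ 0.6172  0.1663  0.0674 -0.0104  0.9539]
large top [ 0.4493 -0.0023  0.057   0.0503  0.969 ]
large scene [ 0.4569 -0.0012  0.0539  0.0541  0.9185]
medium top [ 0.6114 -0.1496  0.0435  0.1674  0.9535]
medium scene [ 0.6187 -0.1486  0.0427  0.0936  0.9187]
small top [0.4323 0.3136 0.0306 0.1781 0.9052]
small scene [0.4405 0.3138 0.0302 0.2592 0.8957]
A top [0.6015 0.3219 0.0913 0.0347 0.9751]
A scene [0.606  0.3215 0.0905 0.0456 0.9765]
B top [ 0.4282  0.1576  0.1036 -0.054   0.9793]
B scene [ 0.4337  0.1575  0.1029 -0.0587  0.9761]
C top [ 0.608  -0.3094  0.0792 -0.0232  0.9762]
C scene [ 0.6129 -0.308   0.0787 -0.0013  0.9718]
D top [ 0.4341 -0.3029  0.1157  0.0649  0.9813]
D scene [ 0.4393 -0.3014  0.1144  0.066   0.9783]
```

View pics/crop1.png

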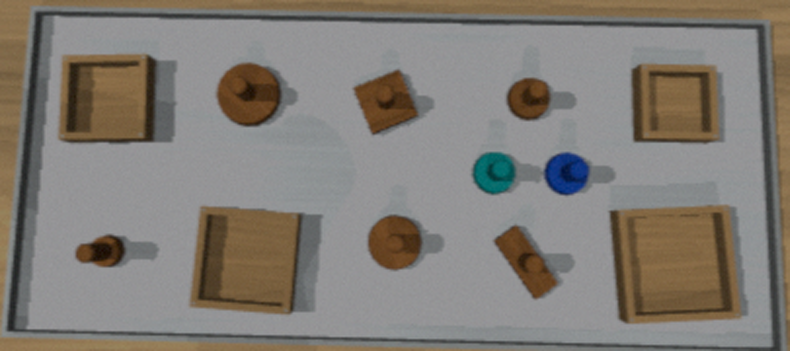

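Sizes are unambiguous: C is the small flask, A medium, B large and D largest, and the round patterns come out as listed. The crop confirms these, with the decoys at crop (495,172) and (567,172). I'm averaging the two cameras, which differ by about 6 mm, and heading to round_small at about (0.436, 0.314).

Request:
drive_tool --commands '[{"tx":3,"ty":-5},{"tx":3,"ty":-5},{"tx":3,"ty":-5},{"tx":3,"ty":-5},{"tx":3,"ty":-5}]' --hand 0.75

```text
invalid input
```

Request:
drive_tool --commands '[{"tx":3,"ty":-4,"tz":-1},{"tx":3,"ty":-3.1,"tz":-2},{"tz":-2},{},{}]'

```text
invalid input
```

Run:
```python
from h import *
d=snap('wrist','w1.png'); s=state(); print(s['t'],s['tool_pos'],np.round(s['tool_rot'],3).tolist(),s['qpos'])
print(np.round(d['world_from_camera'],3).tolist(), w2px(d,(.436,.314,.073)),w2px(d,(.436,.314,.019)))
```

```text
0.25 [0.22604663 0.63568692 0.23063956] [[-0.942, 0.335, -0.001], [0.335, 0.942, -0.001], [0.0, -0.001, -1.0]] [ 1.07902659e+00  2.86757580e-01  1.57740103e+00  1.29286012e-05
  1.27859959e+00 -1.50015381e-01]
[[0.335, -0.897, -0.288, 0.154], [0.942, 0.319, 0.104, 0.662], [-0.002, -0.307, 0.952, 0.374], [0.0, 0.0, 0.0, 1.0]] [140.09612061 402.53039481] [160.18524514 367.90356266]
```

View pics/w1.png

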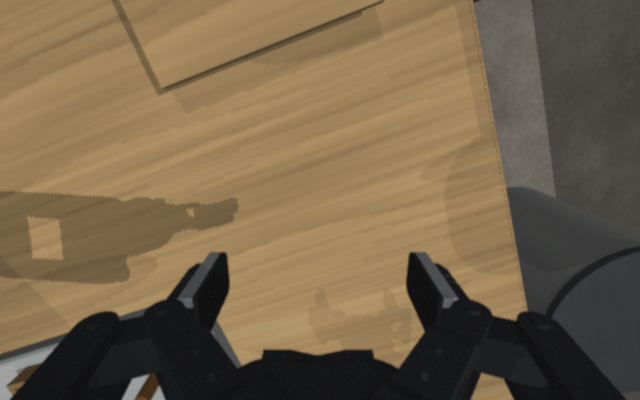

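The arm hasn't moved. The wrist view shows bare table, with the finger tips at about (218,270) and (420,270). Missing row keys may have caused the refusal, so I'll retry with every key filled in.

Request:
drive_tool --commands '[{"tx":3,"ty":-5,"tz":0,"roll":0},{"tx":3,"ty":-5,"tz":0,"roll":0},{"tx":3,"ty":-5,"tz":0,"roll":0},{"tx":3,"ty":-5,"tz":0,"roll":0},{"tx":3,"ty":-5,"tz":0,"roll":0}]' --hand 0.75

```text
t: 0.88
tool_pos: [0.3768, 0.3843, 0.2314]
tool_rot: [[-0.942, 0.335, 0.0], [0.335, 0.942, 0.0], [-0.0, 0.0, -1.0]]
force: [0.3, -0.0, -0.1]
grip_width: 0.75
finger_force: 0.0
```

Request:
drive_tool --commands '[{"tx":3,"ty":-4,"tz":-1,"roll":0},{"tx":3,"ty":-3,"tz":-2,"roll":0},{"tx":0,"ty":0,"tz":-4,"roll":0},{"tx":0,"ty":0,"tz":0,"roll":0},{"tx":0,"ty":0,"tz":0,"roll":0}]'

```text
t: 1.5
tool_pos: [0.4365, 0.3165, 0.1625]
tool_rot: [[-0.942, 0.335, 0.001], [0.335, 0.942, 0.001], [-0.001, 0.001, -1.0]]
force: [-0.3, -0.4, 0.3]
grip_width: 0.751
finger_force: 0.0
```

Run:
```python
from h import *
d=snap('wrist','w2.png'); s=state(); print(s['t'],s['tool_pos'])
print(w2px(d,(.436,.314,.073)),w2px(d,(.436,.314,.019)),w2px(d,s['tool_pos']))
```

```text
1.55 [0.43687449 0.31683681 0.16319749]
[314.07776668 197.76669036] [314.61137838 180.05631916] [318.15661917 252.62954907]
```

View pics/w2.png

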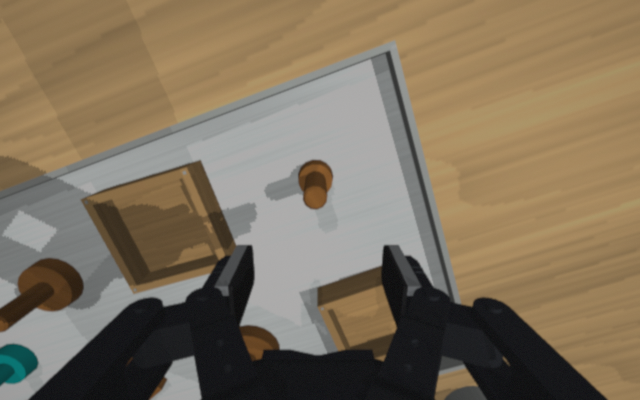

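The stem top of round_small is at (315,198) and the disc at (316,176). The averaged estimate predicted (314,198) and (315,180), so it is good to about 2 mm. Going down to grip.

Request:
drive_tool --commands '[{"tx":0,"ty":-0.3,"tz":-3,"roll":0},{"tx":0,"ty":0,"tz":-3.5,"roll":0},{"tx":0,"ty":0,"tz":-3,"roll":0},{"tx":0,"ty":0,"tz":-2,"roll":0},{"tx":0,"ty":0,"tz":-0.9,"roll":0}]'

```text
t: 2.17
tool_pos: [0.4365, 0.3138, 0.0378]
tool_rot: [[-0.943, 0.334, 0.001], [0.334, 0.943, 0.0], [-0.001, 0.001, -1.0]]
force: [0.2, 0.1, -0.2]
grip_width: 0.749
finger_force: 0.0
```

Request:
drive_tool --commands '[{"tx":0,"ty":0,"tz":0,"roll":0},{"tx":0,"ty":0,"tz":0,"roll":0},{"tx":0,"ty":0,"tz":0,"roll":0},{"tx":0,"ty":0,"tz":0,"roll":0},{"tx":0,"ty":0,"tz":0,"roll":0}]' --hand 0

```text
t: 2.8
tool_pos: [0.4374, 0.3136, 0.0389]
tool_rot: [[-0.942, 0.335, 0.003], [0.335, 0.942, 0.001], [-0.002, 0.002, -1.0]]
force: [0.2, 1.1, 6.3]
grip_width: 0.215
finger_force: 59.0
```

Request:
drive_tool --commands '[{"tx":0,"ty":0,"tz":3,"roll":0},{"tx":0,"ty":0,"tz":5,"roll":0},{"tx":0,"ty":0,"tz":3,"roll":0},{"tx":1,"ty":-3,"tz":0,"roll":0},{"tx":1.5,"ty":-5,"tz":0,"roll":0}]'

```text
t: 3.42
tool_pos: [0.4612, 0.2329, 0.1478]
tool_rot: [[-0.943, 0.332, 0.001], [0.332, 0.943, 0.0], [-0.001, 0.001, -1.0]]
force: [1.0, -0.2, 0.2]
grip_width: 0.218
finger_force: 58.6
```

Request:
drive_tool --commands '[{"tx":1.5,"ty":-5,"tz":0,"roll":0},{"tx":1.5,"ty":-5,"tz":0,"roll":0},{"tx":1.5,"ty":-5,"tz":0,"roll":0},{"tx":1.5,"ty":-5,"tz":0,"roll":0},{"tx":1.5,"ty":-5,"tz":0,"roll":0}]'

```text
t: 4.05
tool_pos: [0.536, -0.0187, 0.147]
tool_rot: [[-0.942, 0.335, -0.001], [0.335, 0.942, 0.0], [0.001, -0.0, -1.0]]
force: [0.7, 0.8, -1.0]
grip_width: 0.216
finger_force: 58.7
```

Request:
drive_tool --commands '[{"tx":1.5,"ty":-5,"tz":0,"roll":0},{"tx":1.5,"ty":-5,"tz":0,"roll":0},{"tx":1.5,"ty":-5,"tz":0,"roll":0},{"tx":1.5,"ty":-5,"tz":0,"roll":0},{"tx":1.5,"ty":-5,"tz":0,"roll":0}]'

```text
t: 4.68
tool_pos: [0.611, -0.2686, 0.1466]
tool_rot: [[-0.942, 0.335, -0.001], [0.335, 0.942, 0.001], [0.001, 0.0, -1.0]]
force: [0.7, 0.2, -0.7]
grip_width: 0.218
finger_force: 58.7
```

Request:
drive_tool --commands '[{"tx":0,"ty":-4,"tz":0,"roll":0},{"tx":0,"ty":0,"tz":-2,"roll":0},{"tx":0,"ty":0,"tz":-2,"roll":0},{"tx":0,"ty":0,"tz":0,"roll":0},{"tx":0,"ty":0,"tz":0,"roll":0}]'

```text
t: 5.3
tool_pos: [0.6113, -0.3058, 0.1071]
tool_rot: [[-0.943, 0.334, -0.0], [0.334, 0.943, 0.0], [0.001, 0.0, -1.0]]
force: [0.4, 1.3, -0.8]
grip_width: 0.217
finger_force: 58.7
```

Run:
```python
from h import *
d=snap('wrist','w3.png'); s=state(); print(s['t'],s['tool_pos'],s['qpos'])
for x,y,h in((.6105,-.3087,.041),(.6105,-.3087,.033)):
  print([np.round(w2px(d,(x+a*h,y+b*h,.037))).tolist() for a in(-1,1) for b in (-1,1)])
```

```text
5.35 [ 0.61171709 -0.30628067  0.10794913] [-6.12236145e-01  4.20587408e-01  1.63987350e+00  1.71129865e-05
  1.08027165e+00 -1.84253106e+00]
[[240.0, 173.0], [350.0, 134.0], [282.0, 269.0], [382.0, 237.0]]
[[254.0, 180.0], [342.0, 149.0], [288.0, 257.0], [369.0, 231.0]]
```

View pics/w3.png

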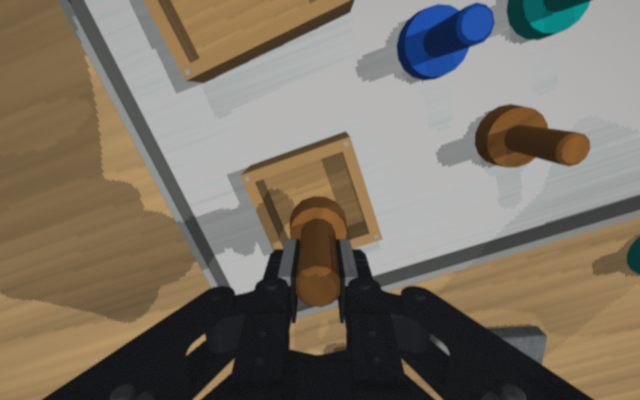

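Pattern is upright in the hand. The flask's rim corners at (241,174), (348,132) and (381,238) match the prediction within 2 px. Setting it down.

Request:
drive_tool --commands '[{"tx":0,"ty":-0.3,"tz":-2,"roll":0},{"tx":0,"ty":0,"tz":-2,"roll":0},{"tx":0,"ty":0,"tz":-1.5,"roll":0},{"tx":0,"ty":0,"tz":-0.5,"roll":0},{"tx":0,"ty":0,"tz":0,"roll":0}]'

```text
t: 5.98
tool_pos: [0.6111, -0.31, 0.047]
tool_rot: [[-0.942, 0.335, -0.001], [0.335, 0.942, 0.001], [0.001, 0.0, -1.0]]
force: [-0.7, 0.6, 1.6]
grip_width: 0.216
finger_force: 58.9
```

Request:
drive_tool --commands '[{"tx":0,"ty":0,"tz":0,"roll":0},{"tx":0,"ty":0,"tz":0,"roll":0},{"tx":0,"ty":0,"tz":0,"roll":0},{"tx":0,"ty":0,"tz":2,"roll":0},{"tx":0,"ty":0,"tz":5,"roll":0}]' --hand 0.7

```text
t: 6.6
tool_pos: [0.6095, -0.3089, 0.1157]
tool_rot: [[-0.942, 0.335, -0.005], [0.335, 0.942, 0.004], [0.006, 0.002, -1.0]]
force: [0.8, 0.3, 0.1]
grip_width: 0.701
finger_force: 0.0
```

Request:
drive_tool --commands '[{"tx":0,"ty":4,"tz":3,"roll":0},{"tx":0,"ty":5,"tz":0,"roll":0},{"tx":0.4,"ty":5,"tz":0,"roll":0},{"tx":0,"ty":2.1,"tz":-2,"roll":0},{"tx":0,"ty":0,"tz":-2,"roll":0}]'

```text
t: 7.22
tool_pos: [0.6153, -0.1482, 0.1069]
tool_rot: [[-0.943, 0.333, 0.001], [0.333, 0.943, -0.001], [-0.001, -0.0, -1.0]]
force: [0.4, -0.8, -0.6]
grip_width: 0.698
finger_force: 0.0
```

Now over round_medium. I gripped round_small straight from the averaged fit, so I'll do the same here.

Request:
drive_tool --commands '[{"tx":0,"ty":0,"tz":-2,"roll":0},{"tx":0,"ty":0,"tz":-2.5,"roll":0},{"tx":0,"ty":0,"tz":-1.7,"roll":0},{"tx":0,"ty":0,"tz":-0.6,"roll":0},{"tx":0,"ty":0,"tz":0,"roll":0}]'

```text
t: 7.85
tool_pos: [0.6151, -0.1495, 0.0389]
tool_rot: [[-0.942, 0.336, -0.001], [0.336, 0.942, 0.0], [0.001, -0.0, -1.0]]
force: [-0.0, -0.5, 0.2]
grip_width: 0.703
finger_force: 0.0
```

Request:
drive_tool --commands '[{"tx":0,"ty":0,"tz":0,"roll":0},{"tx":0,"ty":0,"tz":0,"roll":0},{"tx":0,"ty":0,"tz":0,"roll":0},{"tx":0,"ty":0,"tz":0,"roll":0},{"tx":0,"ty":0,"tz":0,"roll":0}]' --hand 0

```text
t: 8.48
tool_pos: [0.6159, -0.1493, 0.0403]
tool_rot: [[-0.942, 0.335, 0.001], [0.335, 0.942, -0.001], [-0.002, -0.0, -1.0]]
force: [-1.1, -0.5, 5.2]
grip_width: 0.217
finger_force: 58.8
```

Request:
drive_tool --commands '[{"tx":0,"ty":0,"tz":3,"roll":0},{"tx":0,"ty":0,"tz":5,"roll":0},{"tx":0,"ty":0,"tz":3,"roll":0},{"tx":0,"ty":3,"tz":0,"roll":0},{"tx":0,"ty":5,"tz":0,"roll":0}]'

```text
t: 9.1
tool_pos: [0.6152, -0.0694, 0.1494]
tool_rot: [[-0.941, 0.338, 0.0], [0.338, 0.941, -0.0], [-0.001, -0.0, -1.0]]
force: [1.1, 0.2, -0.5]
grip_width: 0.215
finger_force: 58.7
```

Request:
drive_tool --commands '[{"tx":0,"ty":5,"tz":0,"roll":0},{"tx":0,"ty":5,"tz":0,"roll":0},{"tx":0,"ty":5,"tz":0,"roll":0},{"tx":0,"ty":5,"tz":0,"roll":0},{"tx":0,"ty":5,"tz":0,"roll":0}]'

```text
t: 9.72
tool_pos: [0.6145, 0.1826, 0.1484]
tool_rot: [[-0.942, 0.335, -0.001], [0.335, 0.942, -0.0], [0.001, -0.001, -1.0]]
force: [-0.2, -0.4, -0.9]
grip_width: 0.22
finger_force: 58.7
```

Request:
drive_tool --commands '[{"tx":-0.5,"ty":5,"tz":0,"roll":0},{"tx":-0.6,"ty":5,"tz":0,"roll":0},{"tx":0,"ty":4,"tz":0,"roll":0},{"tx":0,"ty":0,"tz":-4,"roll":0},{"tx":0,"ty":0,"tz":0,"roll":0}]'

```text
t: 10.35
tool_pos: [0.6006, 0.3203, 0.104]
tool_rot: [[-0.942, 0.334, -0.01], [0.334, 0.942, -0.004], [0.008, -0.007, -1.0]]
force: [-1.2, 0.0, -1.0]
grip_width: 0.218
finger_force: 58.7
```

Run:
```python
from h import *
d=snap('wrist','w4.png'); s=state(); print(s['t'],s['tool_pos'])
for x,y,h in((.604,.3217,.047),):
  print([np.round(w2px(d,(x+a*h,y+b*h,.037))).tolist() for a in(-1,1) for b in (-1,1)])
```

```text
10.4 [0.60222948 0.3203961  0.10652048]
[[236.0, 173.0], [364.0, 128.0], [285.0, 283.0], [401.0, 247.0]]
```

View pics/w4.png

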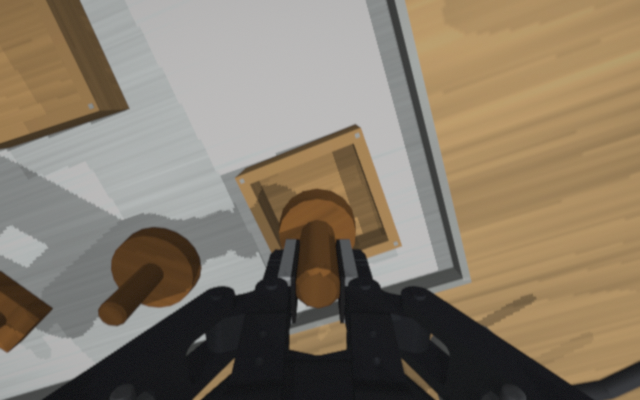

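Flask corners at (237,176), (358,125) and (400,243) fit the estimate. Setting down.

Request:
drive_tool --commands '[{"tx":0,"ty":0.1,"tz":-2,"roll":0},{"tx":0,"ty":0,"tz":-2,"roll":0},{"tx":0,"ty":0,"tz":-1.5,"roll":0},{"tx":0,"ty":0,"tz":-0.4,"roll":0},{"tx":0,"ty":0,"tz":0,"roll":0}]'

```text
t: 11.02
tool_pos: [0.6044, 0.3219, 0.0502]
tool_rot: [[-0.942, 0.335, 0.0], [0.335, 0.942, 0.0], [-0.0, 0.0, -1.0]]
force: [-1.0, -0.5, -0.7]
grip_width: 0.215
finger_force: 58.8
```

Request:
drive_tool --commands '[{"tx":0,"ty":0,"tz":-0.2,"roll":0},{"tx":0,"ty":0,"tz":0,"roll":0},{"tx":0,"ty":0,"tz":0,"roll":0},{"tx":0,"ty":0,"tz":0,"roll":0},{"tx":0,"ty":0,"tz":0,"roll":0}]'

```text
t: 11.65
tool_pos: [0.6043, 0.322, 0.0485]
tool_rot: [[-0.942, 0.335, 0.0], [0.335, 0.942, 0.0], [-0.0, 0.0, -1.0]]
force: [0.9, 0.6, 0.2]
grip_width: 0.217
finger_force: 58.7
```

Within a fraction of a millimetre of the floor. One more small step, release, then on to round_largest at (0.614, 0.166).

Request:
drive_tool --commands '[{"tx":0,"ty":0,"tz":-0.1,"roll":0},{"tx":0,"ty":0,"tz":0,"roll":0},{"tx":0,"ty":0,"tz":0,"roll":0},{"tx":0,"ty":0,"tz":0,"roll":0},{"tx":0,"ty":0,"tz":0,"roll":0}]' --hand 0.7

```text
t: 12.28
tool_pos: [0.6042, 0.322, 0.0473]
tool_rot: [[-0.942, 0.335, 0.0], [0.335, 0.942, 0.0], [-0.0, 0.0, -1.0]]
force: [1.0, -1.0, 0.2]
grip_width: 0.698
finger_force: 0.0
```

Request:
drive_tool --commands '[{"tx":0,"ty":0,"tz":4,"roll":0},{"tx":0,"ty":0,"tz":6,"roll":0},{"tx":0.5,"ty":-5,"tz":0,"roll":0},{"tx":0.5,"ty":-6,"tz":0,"roll":0},{"tx":0,"ty":-4.6,"tz":0,"roll":0}]'

```text
t: 12.9
tool_pos: [0.6144, 0.164, 0.1477]
tool_rot: [[-0.942, 0.336, 0.001], [0.336, 0.942, -0.0], [-0.001, 0.0, -1.0]]
force: [0.2, 0.8, -0.1]
grip_width: 0.701
finger_force: 0.0
```

Request:
drive_tool --commands '[{"tx":0,"ty":0,"tz":-3,"roll":0},{"tx":0,"ty":0,"tz":-4,"roll":0},{"tx":0,"ty":0,"tz":-3,"roll":0},{"tx":0,"ty":0,"tz":-0.8,"roll":0},{"tx":0,"ty":0,"tz":0,"roll":0}]'

```text
t: 13.52
tool_pos: [0.6143, 0.166, 0.0395]
tool_rot: [[-0.942, 0.335, -0.0], [0.335, 0.942, -0.0], [0.0, -0.0, -1.0]]
force: [0.2, 0.0, -0.2]
grip_width: 0.7
finger_force: 0.0
```

Request:
drive_tool --commands '[{"tx":0,"ty":0,"tz":0,"roll":0},{"tx":0,"ty":0,"tz":0,"roll":0},{"tx":0,"ty":0,"tz":0,"roll":0},{"tx":0,"ty":0,"tz":0,"roll":0},{"tx":0,"ty":0,"tz":0,"roll":0}]' --hand 0

```text
t: 14.15
tool_pos: [0.6154, 0.1662, 0.041]
tool_rot: [[-0.942, 0.335, 0.003], [0.335, 0.942, 0.0], [-0.002, 0.001, -1.0]]
force: [0.1, 0.7, 5.1]
grip_width: 0.216
finger_force: 59.1
```

Request:
drive_tool --commands '[{"tx":0,"ty":0,"tz":3,"roll":0},{"tx":0,"ty":0,"tz":5,"roll":0},{"tx":0,"ty":0,"tz":3,"roll":0},{"tx":-1,"ty":-3,"tz":0,"roll":0},{"tx":-1.7,"ty":-4.5,"tz":0,"roll":0}]'

```text
t: 14.78
tool_pos: [0.587, 0.0909, 0.1495]
tool_rot: [[-0.943, 0.333, 0.001], [0.333, 0.943, -0.0], [-0.001, 0.0, -1.0]]
force: [0.3, -0.5, -1.4]
grip_width: 0.214
finger_force: 58.6
```

Request:
drive_tool --commands '[{"tx":-1.7,"ty":-4.5,"tz":0,"roll":0},{"tx":-1.7,"ty":-4.5,"tz":0,"roll":0},{"tx":-1.7,"ty":-4.5,"tz":0,"roll":0},{"tx":-1.7,"ty":-4.5,"tz":0,"roll":0},{"tx":-1.7,"ty":-4.5,"tz":0,"roll":0}]'

```text
t: 15.4
tool_pos: [0.501, -0.1352, 0.1488]
tool_rot: [[-0.942, 0.335, -0.001], [0.335, 0.942, 0.0], [0.001, -0.0, -1.0]]
force: [-0.2, -1.1, -0.4]
grip_width: 0.218
finger_force: 58.6
```

Request:
drive_tool --commands '[{"tx":-1.7,"ty":-4.5,"tz":0,"roll":0},{"tx":-1.7,"ty":-4.5,"tz":0,"roll":0},{"tx":-1.7,"ty":-4.5,"tz":0,"roll":0},{"tx":-1.5,"ty":-3.3,"tz":0,"roll":0},{"tx":0,"ty":0,"tz":-4,"roll":0}]'

```text
t: 16.02
tool_pos: [0.4372, -0.3064, 0.1122]
tool_rot: [[-0.941, 0.339, 0.006], [0.339, 0.941, -0.007], [-0.008, -0.004, -1.0]]
force: [0.0, 0.7, -1.4]
grip_width: 0.219
finger_force: 58.7
```

Run:
```python
from h import *
d=snap('wrist','w5.png'); s=state(); print(s['t'],s['tool_pos'],s['qpos'])
for x,y,h in((.4367,-.3022,.059),):
  c,n=np.cos(.065),np.sin(.065)
  print([np.round(w2px(d,(x+(a*c-b*n)*h,y+(a*n+b*c)*h,.037))).tolist() for a in(-1,1) for b in (-1,1)])
```

```text
16.075 [ 0.43335749 -0.30135814  0.10398341] [-7.99904288e-01  1.12106084e-01  2.03072770e+00 -1.71926743e-04
  1.00538282e+00 -2.02598053e+00]
[[215.0, 160.0], [369.0, 91.0], [286.0, 289.0], [422.0, 237.0]]
```

View pics/w5.png

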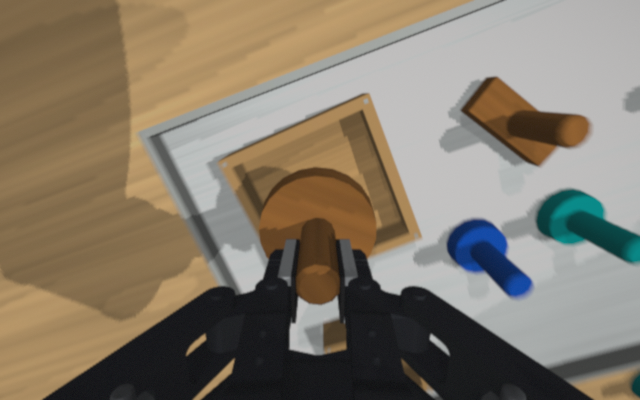

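Largest flask corners at (220,159), (368,93) and (421,238) match the prediction. Setting down.

Request:
drive_tool --commands '[{"tx":0,"ty":0,"tz":-2,"roll":0},{"tx":0,"ty":0,"tz":-2,"roll":0},{"tx":0,"ty":0,"tz":-1.5,"roll":0},{"tx":0,"ty":0,"tz":-0.6,"roll":0},{"tx":0,"ty":0,"tz":0,"roll":0}]'

```text
t: 16.7
tool_pos: [0.4366, -0.3022, 0.0491]
tool_rot: [[-0.942, 0.335, 0.0], [0.335, 0.942, -0.001], [-0.001, -0.0, -1.0]]
force: [0.1, -0.3, 0.3]
grip_width: 0.216
finger_force: 58.6
```

Request:
drive_tool --commands '[{"tx":0,"ty":0,"tz":-0.1,"roll":0},{"tx":0,"ty":0,"tz":0,"roll":0},{"tx":0,"ty":0,"tz":0,"roll":0},{"tx":0,"ty":0,"tz":0,"roll":0},{"tx":0,"ty":0,"tz":0,"roll":0}]' --hand 0.7

```text
t: 17.32
tool_pos: [0.4362, -0.3021, 0.0473]
tool_rot: [[-0.942, 0.335, 0.0], [0.335, 0.942, -0.0], [-0.0, -0.0, -1.0]]
force: [0.8, 1.1, 0.7]
grip_width: 0.698
finger_force: 0.0
```

Request:
drive_tool --commands '[{"tx":0,"ty":0,"tz":4,"roll":0},{"tx":0,"ty":0,"tz":6,"roll":0},{"tx":0.5,"ty":5,"tz":0,"roll":0},{"tx":0.5,"ty":6,"tz":0,"roll":0},{"tx":0.6,"ty":6,"tz":0,"roll":0}]'

```text
t: 17.95
tool_pos: [0.4522, -0.1307, 0.1477]
tool_rot: [[-0.942, 0.336, 0.001], [0.336, 0.942, -0.0], [-0.001, 0.0, -1.0]]
force: [-0.6, -0.4, 0.2]
grip_width: 0.704
finger_force: 0.0
```

Request:
drive_tool --commands '[{"tx":0,"ty":6,"tz":0,"roll":0},{"tx":0,"ty":5,"tz":0,"roll":0},{"tx":0,"ty":2,"tz":0,"roll":0},{"tx":0,"ty":0,"tz":0,"roll":0},{"tx":0,"ty":0,"tz":-3,"roll":0}]'

```text
t: 18.58
tool_pos: [0.4547, -0.0031, 0.1196]
tool_rot: [[-0.942, 0.335, 0.007], [0.335, 0.942, -0.002], [-0.007, 0.0, -1.0]]
force: [-0.2, -0.5, 0.5]
grip_width: 0.697
finger_force: 0.0
```

Request:
drive_tool --commands '[{"tx":0,"ty":0,"tz":-4,"roll":0},{"tx":0,"ty":0,"tz":-3,"roll":0},{"tx":0,"ty":0,"tz":-0.8,"roll":0},{"tx":0,"ty":0,"tz":0,"roll":0},{"tx":0,"ty":0,"tz":0,"roll":0}]'

```text
t: 19.2
tool_pos: [0.4535, -0.0026, 0.0408]
tool_rot: [[-0.942, 0.336, 0.003], [0.336, 0.942, -0.001], [-0.003, 0.0, -1.0]]
force: [-0.0, 0.2, 0.9]
grip_width: 0.697
finger_force: 0.0
```

Request:
drive_tool --commands '[{"tx":0,"ty":0,"tz":0,"roll":0},{"tx":0,"ty":0,"tz":0,"roll":0},{"tx":0,"ty":0,"tz":0,"roll":0},{"tx":0,"ty":0,"tz":0,"roll":0},{"tx":0,"ty":0,"tz":0,"roll":0}]' --hand 0

```text
t: 19.82
tool_pos: [0.4528, -0.0022, 0.0401]
tool_rot: [[-0.942, 0.335, 0.001], [0.335, 0.942, -0.0], [-0.001, 0.0, -1.0]]
force: [-0.9, -0.3, 6.2]
grip_width: 0.215
finger_force: 59.1
```

Request:
drive_tool --commands '[{"tx":0,"ty":0,"tz":3,"roll":0},{"tx":0,"ty":0,"tz":5,"roll":0},{"tx":0,"ty":0,"tz":1,"roll":0},{"tx":0,"ty":3,"tz":0,"roll":0},{"tx":0,"ty":5,"tz":0,"roll":0}]'

```text
t: 20.45
tool_pos: [0.4517, 0.078, 0.1283]
tool_rot: [[-0.941, 0.338, -0.001], [0.338, 0.941, -0.0], [0.001, -0.0, -1.0]]
force: [-0.1, 0.2, -1.2]
grip_width: 0.215
finger_force: 58.8
```

Request:
drive_tool --commands '[{"tx":-1,"ty":5,"tz":0,"roll":0},{"tx":-1.2,"ty":3,"tz":0,"roll":0},{"tx":0,"ty":0,"tz":-2,"roll":0},{"tx":0,"ty":0,"tz":0,"roll":0},{"tx":0,"ty":0,"tz":0,"roll":0}]'

```text
t: 21.08
tool_pos: [0.43, 0.1577, 0.1089]
tool_rot: [[-0.942, 0.336, -0.001], [0.336, 0.942, -0.0], [0.001, -0.001, -1.0]]
force: [0.3, 0.4, -0.9]
grip_width: 0.216
finger_force: 58.8
```

Run:
```python
from h import *
d=snap('wrist','w6.png'); s=state(); print(s['t'],s['tool_pos'])
for x,y,h in((.431,.1576,.053),):
  c,n=np.cos(.056),-np.sin(.056)
  print([np.round(w2px(d,(x+(a*c-b*n)*h,y+(a*n+b*c)*h,.037))).tolist() for a in(-1,1) for b in (-1,1)])
```

```text
21.125 [0.43041574 0.1576192  0.10939069]
[[225.0, 158.0], [371.0, 115.0], [273.0, 283.0], [402.0, 250.0]]
```

View pics/w6.png

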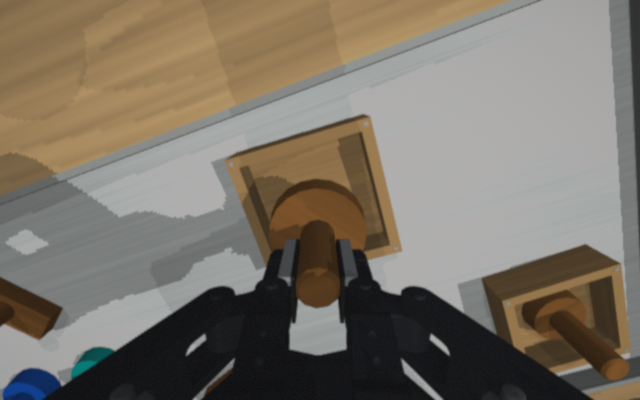

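Flask corners at (228,158), (368,117) and (400,250) match the prediction, and round_medium stands in its flask at lower right. Setting down.

Request:
drive_tool --commands '[{"tx":0,"ty":0,"tz":-2,"roll":0},{"tx":0,"ty":0,"tz":-2,"roll":0},{"tx":0,"ty":0,"tz":-1.5,"roll":0},{"tx":0,"ty":0,"tz":-0.6,"roll":0},{"tx":0,"ty":0,"tz":0,"roll":0}]'

```text
t: 21.75
tool_pos: [0.4309, 0.1579, 0.0488]
tool_rot: [[-0.942, 0.335, 0.001], [0.335, 0.942, 0.0], [-0.001, 0.0, -1.0]]
force: [1.2, 0.9, -1.6]
grip_width: 0.214
finger_force: 58.8
```

Request:
drive_tool --commands '[{"tx":0,"ty":0,"tz":-0.1,"roll":0},{"tx":0,"ty":0,"tz":0,"roll":0},{"tx":0,"ty":0,"tz":0,"roll":0},{"tx":0,"ty":0,"tz":0,"roll":0},{"tx":0,"ty":0,"tz":0,"roll":0}]'

```text
t: 22.38
tool_pos: [0.4309, 0.158, 0.0481]
tool_rot: [[-0.942, 0.335, 0.002], [0.335, 0.942, -0.0], [-0.001, 0.001, -1.0]]
force: [-0.2, -1.6, 4.8]
grip_width: 0.216
finger_force: 59.4
```

Request:
drive_tool --commands '[{"tx":0,"ty":0,"tz":0,"roll":0},{"tx":0,"ty":0,"tz":0,"roll":0},{"tx":0,"ty":0,"tz":0,"roll":0},{"tx":0,"ty":0,"tz":0,"roll":0},{"tx":0,"ty":0,"tz":0,"roll":0}]' --hand 0.7

```text
t: 23.0
tool_pos: [0.4301, 0.1579, 0.0472]
tool_rot: [[-0.942, 0.335, -0.0], [0.335, 0.942, -0.0], [0.0, -0.0, -1.0]]
force: [-0.3, 0.6, -0.1]
grip_width: 0.7
finger_force: 0.0
```

Request:
drive_tool --commands '[{"tx":0,"ty":0,"tz":4,"roll":0},{"tx":0,"ty":0,"tz":6,"roll":0},{"tx":0,"ty":3,"tz":5,"roll":0},{"tx":0,"ty":5,"tz":3,"roll":0},{"tx":0,"ty":5,"tz":0,"roll":0}]'

```text
t: 23.62
tool_pos: [0.4321, 0.29, 0.2317]
tool_rot: [[-0.942, 0.336, 0.008], [0.336, 0.942, 0.003], [-0.006, 0.006, -1.0]]
force: [0.5, 0.5, 0.4]
grip_width: 0.699
finger_force: 0.0
```

Request:
drive_tool --commands '[{"tx":-2,"ty":5,"tz":0,"roll":0},{"tx":-3,"ty":5,"tz":0,"roll":0},{"tx":-3,"ty":5,"tz":0,"roll":0},{"tx":-3,"ty":5,"tz":0,"roll":0},{"tx":0,"ty":5,"tz":0,"roll":0}]'

```text
t: 24.25
tool_pos: [0.3179, 0.5397, 0.2274]
tool_rot: [[-0.943, 0.333, -0.0], [0.333, 0.943, -0.0], [0.0, -0.0, -1.0]]
force: [-0.3, 0.7, 0.1]
grip_width: 0.701
finger_force: 0.0
```

Run:
```python
from h import *
t=snap('top');s=snap('scene')
a=cv2.resize(t['img'][150:330,125:530,::-1],(760,338),interpolation=cv2.INTER_CUBIC)
b=cv2.resize(s['img'][115:285,115:545,::-1],(660,261),interpolation=cv2.INTER_CUBIC)
b=cv2.copyMakeBorder(b,0,0,0,100,cv2.BORDER_CONSTANT)
cv2.imwrite('pics/end.png',np.vstack([a,b]))
# stem-top predicted pixels at the flask centres (bottom at 11 mm -> top at 81 mm)
for n,x,y in(('C',.6105,-.3087),('A',.604,.3217),('D',.4367,-.3022),('B',.431,.1576)):
    print(n,((w2px(t,(x,y,.081))-[125,150])*[760/405,338/180]).round(),((w2px(s,(x,y,.081))-[115,115])*660/430).round()+[0,338])
print(state()['t'],state()['tool_pos'])
```

```text
C [669.  89.] [ 98. 431.]
A [84. 83.] [566. 478.]
D [669. 254.] [146. 361.]
B [227. 249.] [439. 385.]
24.35 [0.31888136 0.54143123 0.22639345]
```

View pics/end.png

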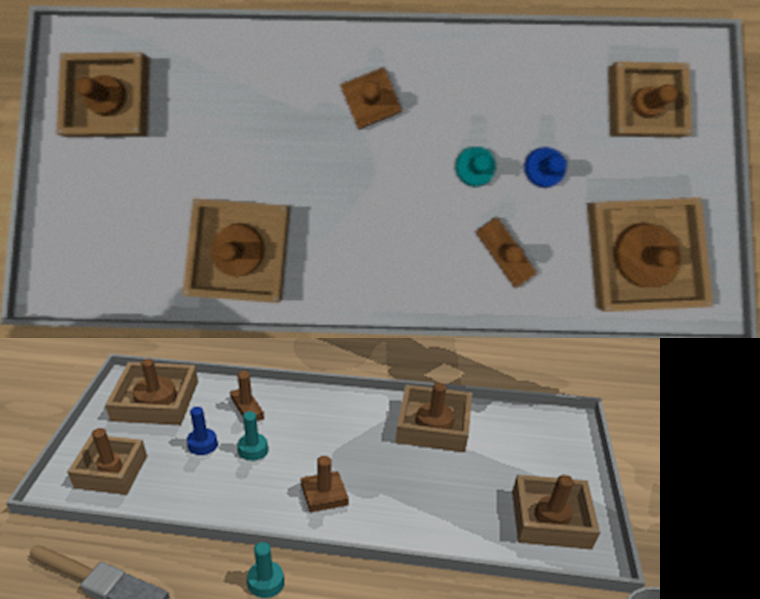

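All four patterns stand upright and centred in their own flasks. For example, the small disc is at (652,100) with its flask centre at (650,99). The square (371,97) and oblong (507,252) haven't been disturbed.

```bash
python3 -c "
from cell import arm
print(arm.hand_in())"
```

```text
the job is handed in; nothing more can be done
None
```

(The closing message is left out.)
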